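# Open the press-and-turn cap of the solvent bottle on a toy repair bench

### The job

Take the child-resistant cap off the solvent bottle: push it down firmly and turn it anticlockwise while it is pushed down, then lift it off and set it gently, open side down, on the floor of the shallow parts tray. Push hard enough to free the cap but with no more than about 25 N, which would crush its seal, and do not force the turn; keep the bottle standing in its caddy pocket, and leave everything else on the bench where it is.

Things in the scene. Friction and masses are not known exactly. Their poses are not given: they have to be found in the camera images.
- cap: inner part of the child-resistant cap on the solvent bottle, hidden under its grey shell; white, z up. Its three lugs hook under three lugs of the neck, each in a notch behind a tooth; a sprung disc inside pushes it up into the notches. The outer shell turns with it, but slides on it along the axis with several mm of play and stays wherever in that play it was last left (2 N of friction)
- cap_rim (a point): centre of the open underside of the cap's outer shell, z up: grey, round, ribbed, 52 mm in diameter, 30 mm high, closed on top; its lowest 5 mm is a foot band 62 mm in diameter, whose 5 mm wide upper ledge fingertips can bear on. How high it stands on the closed cap depends on where the shell was left. The whole cap weighs 55 g. Set down, the cap stands on this underside
- cap_top (a point): centre of the flat top of the cap's shell, 30.5 mm above its underside. Pushed down, the shell first takes up what is left of its play, then bears on the spring: from about 19 N the lugs are clear of the teeth and the cap can turn; from 22 N it is against a hard stop. Hold 20 to 23 N for the first 35 degrees of the turn: pushed less, it turns only 2 degrees and jams
- mouth (a point): centre of the top of the bottle's neck, under the cap, 159 mm above the bottle's underside; neck 36 mm in diameter, 43 over its lugs. Closed, the cap's x axis is along the bottle's. Turned anticlockwise (from above) by 45 to 85 degrees, best 65 (a stop ends the turn near 87), the cap's lugs are in the gaps: it springs up 2 mm and lifts straight off, clear once 15 mm up
- cap_disc: the sprung sealing disc inside the cap, 33 mm in diameter, unseen; it rests on the bottle's mouth and carries the whole push on the cap. A push above about 25 N crushes it. Origin: centre of its underside
- solvent_bottle: white plastic bottle, 88 x 88 mm square, its shoulder 132 mm above its underside; 0.55 to 1 kg. It stands loose in a pocket of the caddy, 2 mm of play at each side, which keeps it from turning. Origin: centre of its underside, z up. It must stay upright in its pocket and not be lifted more than 8 mm, so pull the cap only once it is free
- caddy: grey steel bottle caddy screwed to the bench, 100 x 196 x 45 mm, floor and walls 4 mm thick, with two square pockets centred 48 mm either side along its y axis; the solvent bottle is in either one. Origin: centre of its underside, x across it, y along the row of pockets
- tray: shallow open aluminium parts tray fixed to the bench, 180 x 150 mm (x, y), 14 mm high, walls and floor about 3 mm thick. Origin: centre of its underside, x along its long side
- tray_in (a point): centre of the upper face of the tray's floor; axes as the tray's
- oil_bottle: bystander: square white bottle of the same footprint in the other pocket, with a slim pointed spout, 178 mm high. Origin: centre of its underside
- multimeter: bystander: orange multimeter with a black face lying on the bench, 76 x 150 x 46 mm. Origin: centre of its underside
- toy: bystander: small white toy robot, 107 mm high, 72 mm in diameter. Origin: centre of its underside
- screwdriver: bystander: screwdriver lying on the bench. Origin: on the bench under it
Mind the look-alikes: they are no part of the job. There is more than one size of the caddy; the job needs the largest.

How it is judged:
On the way, in this order (a step that is already met when the one before it is completed fails the run):
1. the cap has been turned out of its notches while on the neck (angle between the x axis of cap_rim and the x axis of solvent_bottle, either way round above 0.7 rad and z of cap_rim in the frame of solvent_bottle below 0.15 m and horizontal distance between cap_rim and mouth below 0.005 m), for 0.1 s.
2. the cap has been lifted clear of the bottle (z of cap_rim in the frame of solvent_bottle above 0.165 m), for 0.1 s.
At the end, for the whole second after the job is handed in: the cap stands open side down, level (within 0.1 rad) and at rest, flat on the floor of the parts tray (within 3 mm); the solvent bottle stands upright (within 0.06 rad) on the floor of its caddy pocket (within 3 mm) (x of cap_rim in the frame of tray_in between -0.065 and 0.065 m and y of cap_rim in the frame of tray_in between -0.05 and 0.05 m and z of cap_rim in the frame of tray_in between -0.003 and 0.003 m and angle between cap_rim's own z axis and vertical below 0.1 rad and linear speed of cap below 0.02 m/s and z of solvent_bottle in the frame of caddy below 0.007 m and angle between solvent_bottle's own z axis and vertical below 0.06 rad); the robot touches nothing.
It fails at once if the cap's sealing disc is crushed on the mouth of the bottle by more than 28 N (contact force between cap_disc and solvent_bottle above 28 N).
It fails at once if the cap is forced against the bottle's lugs (over 60 N between cap and bottle in all) (contact force between cap and solvent_bottle above 60 N).
It fails at once if the solvent bottle is lifted more than 8 mm or tilted in its pocket (z of solvent_bottle in the frame of caddy above 0.012 m or angle between solvent_bottle's own z axis and vertical above 0.12 rad).
It fails at once if the cap is dropped or slammed into the tray (horizontal distance between cap_rim and tray_in below 0.12 m and height (world z) of cap_rim below 0.08 m and linear speed of cap above 0.5 m/s).
It fails at once if a bystander is pushed more than 25 mm (distance of any of oil_bottle, multimeter, toy, screwdriver from where it was at the start of the episode above 0.025 m).
It also fails if it takes over 61 s, if anything falls off the work surface, if the arm or the gripper's body presses on something with over 40 N, if the wrist force passes 120 N, or if a joint passes its speed limit or range.

### The arm

A 6-joint arm with a two-finger parallel gripper is mounted at the origin on the work surface. World frame = base frame: x ahead of the robot, y to its left, z up, the work surface at z = 0. Lengths are in m, angles in rad, forces in N, time in s.
With the tool pointing down it reaches from about 0.425 to 1.125 m from the base axis. Payload 14.9 kg.
Tool frame: the origin (TCP) lies on the centre line of the jaws, within the pads' length; the fingertips stand 8 mm ahead of it and the grasp point (between the pads) lies 11 mm behind it; z points along the fingers, y is the line along which they close (so a half turn about z gives the same grasp; the last joint's range is limited). The gripper opens to 91 mm and grips with 3 to 60 N. Pads are 32 mm wide; open, the fingers measure 118 mm over their backs; the gripper's body (76 mm by 178 mm) begins 60 mm behind the grasp point.
Start: joints at [-1.33, 0.379, 1.734, -0, 1.028, -0.033], TCP at [0.189, -0.674, 0.222] pointing down, gripper open.
Joint ranges: [-2.77, 2.77], [-0.74, 2.19], [0, 2.66], [-1.06, 4.2], [0.31, 2.87], [-3.08, 3.08]. Speed limits (rad/s): [1.89, 1.89, 2.39, 3.14, 3.14, 3.14].

### API

Orientations are given as a rotation vector (axis times angle).
In Python, from bench import env gives the robot as it stands.
- The arm moves only by the tool drive_tool, never from a script. Its arguments are lists of equal length, an entry for each row: "gripper": the gripper's target within -1 to 1 (fully open at 1, half-way at 0, shut at -1); "delta_pos": the shift along the tool's x, y, z in cm, a list of three; "rotation": the turn, a rotation vector about the tool's x, y, z in rad, a list of three. In form: {"gripper": [gripper, ...], "delta_pos": [[tx, ty, tz], ...], "rotation": [[wx, wy, wz], ...]}. A call has 1 to 8 rows; each row shifts and turns the commanded pose from where the row before left it, along the tool's axes as they then stand; what a row does not reach is not made up. A row lasts 1/12 s, in which the tool goes at most 41.7 mm and 7.16 degrees, less where a joint would pass 70% of its speed; a pose out of reach is approached as far as the arm can. A call with a gripper value outside its range is refused whole. The fingers move at their own pace and stop on an object; "squeeze" is the grip in N (left out, the last holds). Time passes only in rows, so rows that do not move let the fingers close. It gives the time, the measured TCP pose, the force, the opening and the grip force at its end, in the units of the state.
- env.state(): the state, without advancing time (a new reading comes with each control period).
- env.camera(name): name is "scene" or "top" or "wrist"; returns the picture (400x640x3 uint8, red, green, blue); there is no depth.
- env.camera_params(name): a dict with "mtx" (3x3 intrinsics, pixels), "k1" (the pictures are not rectified: a ray, as slopes to the right and down, at radius r is drawn at 1 + k1 r^2 times it, then the intrinsics apply), "world_to_cam" (4x4, takes a point from world to camera coordinates); the wrist camera has in their place "T_tool_cam" (4x4, takes a point from camera to tool coordinates, whose origin is the TCP and whose axes are the flange's). Camera axes: x right, y down, z forward; pixel columns grow to the right and rows downward; lengths in m; the calibration is good to about 2 mm. A picture is of the moment at which its call begins: read the wrist's pose just before it. camera_params takes no time and is no camera call.
- env.close_job(): hands the job in; it is judged then, once.
The state is a dict: "t": time; "joints": joint angles; "dq": joint speeds; "tau": joint torques, N m; "ee_pos": TCP position; "orientation": TCP orientation; "ft_force": force on the tool from outside, world axes, zero at the start; "moment": the same for the moment, N m; "gripper_width": opening from 0.0 (shut) to 1.0 (fully open); "gripper_force": force on a finger pad.
Only numpy, scipy, OpenCV 4.12 (cv2) and the standard library are available. Lean on these libraries where they do the work, as an engineer would, in place of code of your own. Each camera call takes 0.05 s, during which the arm holds its last target. There are 200 camera calls.

## Working session

There is one attempt and no reset: what is moved stays moved. The work goes in short steps, Python scripts to look and compute and a tool call to move; the robot and the scene stay as the last step left them, time stands still between calls to the robot, and variables do not carry over. Pictures are saved under pics/ and viewed, at most 10 in all, crops included, and the job is handed in when it is done.

Besides the shell and the picture viewer there is one more tool, called after ">>>" as name(argument=value, ...) on one line, values as JSON. drive_tool: Moves the arm, as the interface text tells. Its arguments: {"type":"object","properties":{"gripper":{"type":"array"},"delta_pos":{"type":"array"},"rotation":{"type":"array"},"squeeze":{"type":"number"}},"required":["gripper","delta_pos","rotation"]}

```bash
mkdir -p pics; cat > h.py <<'E'
import numpy as np, cv2
from bench import env
from scipy.spatial.transform import Rotation as R
def ray(name,uv,st=None):
    p=env.camera_params(name); K=np.array(p["mtx"]); k1=p["k1"]
    d=np.linalg.inv(K)@np.array([uv[0],uv[1],1.]); xy=d[:2]; u=xy.copy()
    for _ in range(30): u=xy/(1+k1*(u@u))
    d=np.array([u[0],u[1],1.])
    if name=="wrist":
        T=np.eye(4);T[:3,:3]=R.from_rotvec(st["orientation"]).as_matrix();T[:3,3]=st["ee_pos"];T=T@np.array(p["T_tool_cam"])
    else: T=np.linalg.inv(np.array(p["world_to_cam"]))
    d=T[:3,:3]@d
    return T[:3,3],d/np.linalg.norm(d)
def onz(name,uv,z,st=None):
    o,d=ray(name,uv,st); return o+d*(z-o[2])/d[2]
def proj(name,P,st=None):
    p=env.camera_params(name)
    if name=="wrist":
        T=np.eye(4);T[:3,:3]=R.from_rotvec(st["orientation"]).as_matrix();T[:3,3]=st["ee_pos"];W=np.linalg.inv(T@np.array(p["T_tool_cam"]))
    else: W=np.array(p["world_to_cam"])
    c=W[:3,:3]@np.array(P)+W[:3,3]; u=c[:2]/c[2]; u=u*(1+p["k1"]*(u@u)); K=np.array(p["mtx"])
    return K[:2,:2]@u+K[:2,2]
def tri(a,b):
    (o1,d1),(o2,d2)=a,b
    s=np.linalg.lstsq(np.c_[d1,-d2],o2-o1,rcond=None)[0]
    p,q=o1+d1*s[0],o2+d2*s[1]; return (p+q)/2,np.linalg.norm(p-q)
E
python3 - <<'E'
from h import *
for n in("scene","top"):
    im=env.camera(n)[:,:,::-1]; cv2.imwrite(f"pics/{n}0.png",im)
    p=env.camera_params(n); T=np.linalg.inv(np.array(p["world_to_cam"])); print(n,p["mtx"],p["k1"],T[:3,3].round(3),T[:3,2].round(2))
print(env.camera_params("wrist")); print(env.state())
E
```

```text
scene [[383.20629865   0.         317.8383964 ]
 [  0.         383.20629865 202.64625628]
 [  0.           0.           1.        ]] -0.05800993862066433 [1.13  0.483 0.797] [-0.54 -0.49 -0.69]
top [[426.78007558   0.         313.28433139]
 [  0.         426.78007558 202.61883405]
 [  0.           0.           1.        ]] 0.014065417968612758 [4.400e-01 1.000e-03 1.229e+00] [ 0.12  0.01 -0.99]
{'mtx': array([[350.29178313,   0.        , 314.57664167],
       [  0.        , 350.29178313, 197.73634736],
       [  0.        ,   0.        ,   1.        ]]), 'k1': -0.03227073308593603, 'T_tool_cam': array([[ 5.79652615e-04, -9.61413155e-01, -2.75107997e-01,
         7.68088988e-02],
       [ 9.99999067e-01,  2.17070289e-04,  1.34840807e-03,
         3.26048211e-04],
       [-1.23665949e-03, -2.75108522e-01,  9.61412384e-01,
        -1.62358356e-01],
       [ 0.00000000e+00,  0.00000000e+00,  0.00000000e+00,
         1.00000000e+00]])}
{'t': 0.1, 'joints': array([-1.33029533e+00,  3.79358202e-01,  1.73472181e+00, -2.02301113e-06,
        1.02852004e+00, -3.32635600e-02]), 'dq': array([ 0.00081408, -0.00073811, -0.00249229, -0.00031663,  0.00028373,
       -0.00032371]), 'tau': array([ 3.62590627e-04, -7.65035892e+01, -4.35292089e+01,  6.52671279e-02,
        3.98126431e-02, -1.47689178e-05]), 'ee_pos': array([ 0.18918473, -0.67358298,  0.22135267]), 'orientation': array([-3.11121427e+00, -4.28551649e-01,  1.66329417e-04]), 'ft_force': array([ 0.18433466, -0.31320336, -0.48824833]), 'moment': array([0.00781327, 0.00548952, 0.02413555]), 'gripper_force': 0.0, 'gripper_width': 1.0021708456777072}
```

View pics/scene0.png

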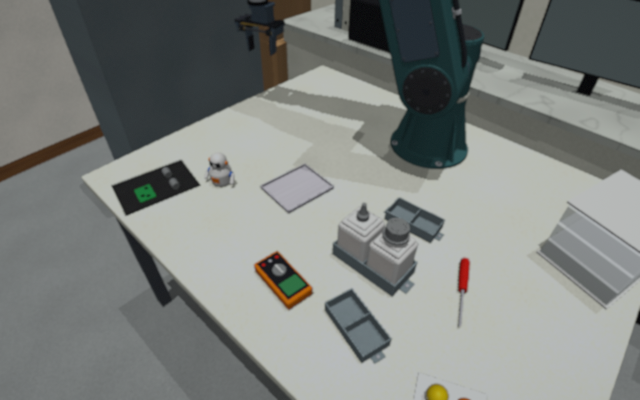

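View pics/top0.png

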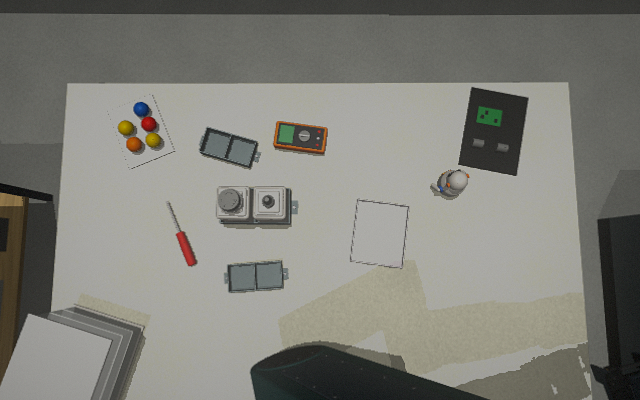

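The scene view shows capped bottle at (400,240), spout bottle at (362,225), tray at (297,187), multimeter (283,279), toy (221,170) and screwdriver (463,290). In the top view these are cap (231,201), spout (268,202) and tray (380,233). There are two small empty caddies, at (229,147) and (256,276) in the top view. The large caddy holding both bottles at (255,205) fits best. I'll confirm it in an enlarged crop.

```bash
python3 - <<'E'
from h import *
t=cv2.imread("pics/top0.png"); s=cv2.imread("pics/scene0.png")
a=cv2.resize(t[175:240,205:305],(800,520)[:2] and (462,300),interpolation=cv2.INTER_CUBIC)
b=cv2.resize(s[195:295,325:425],(300,300),interpolation=cv2.INTER_CUBIC)
c=cv2.resize(t[190:280,340:420],(266,300),interpolation=cv2.INTER_CUBIC)
d=cv2.resize(s[155:220,250:345],(438,300),interpolation=cv2.INTER_CUBIC)
cv2.imwrite("pics/crop1.png",np.vstack([np.hstack([a,b]),np.pad(np.hstack([c,d]),((0,0),(0,58),(0,0)))]))
for uv in [(357,200),(409,207),(402,268),(350,262)]: print("tray",onz("top",uv,.014).round(3))
for uv in [(262,187),(304,166),(333,186),(291,210)]: print("trayS",onz("scene",uv,.014).round(3))
print("cap",onz("top",(231,201),.19)); print(onz("top",(217,221),.0),onz("top",(291,226),0))
E
```

```text
tray [ 0.591 -0.117  0.014]
tray [ 0.571 -0.265  0.014]
tray [ 0.398 -0.241  0.014]
tray [ 0.415 -0.095  0.014]
trayS [ 0.582 -0.249  0.014]
trayS [ 0.416 -0.228  0.014]
trayS [ 0.427 -0.091  0.014]
trayS [ 0.592 -0.11   0.014]
cap [0.56647729 0.20967132 0.19      ]
[0.53146889 0.28683474 0.        ] [0.51714594 0.07297957 0.        ]
```

View pics/crop1.png

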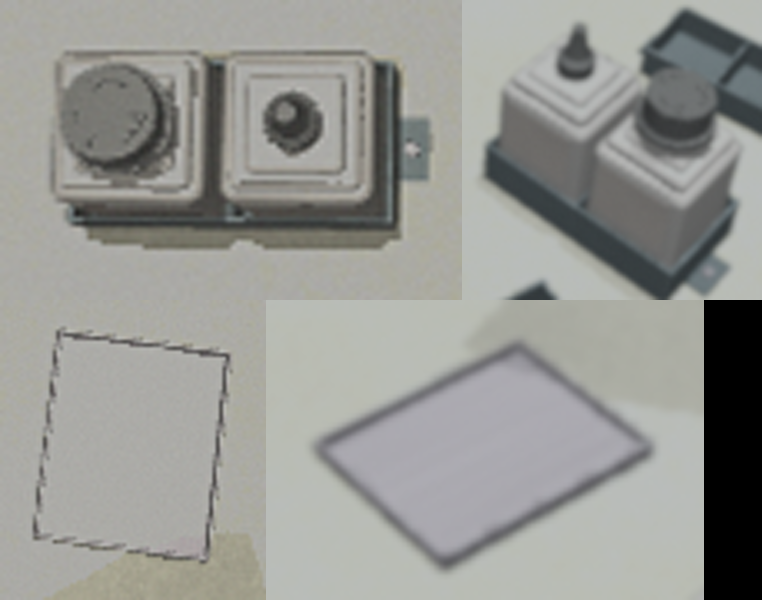

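The crop confirms it. The target is the grey ribbed round cap on the bottle at the +y end of the large caddy, which is the only one holding bottles; the other pocket holds the slim-spouted oil bottle. The grey framed panel is the tray, and it measures about 177x150 mm. I'll turn the tool to yaw 0, raise it and start across.

>>> drive_tool(gripper=[1,1,1,1,1,1,1,1], delta_pos=[[0,0,-2.5],[0,0,-2.5],[0,0,-2],[3,-1,0],[3,-1,0],[3,-1,0],[3,-1,0],[3,-1,0]], rotation=[[0,0,0.0913],[0,0,0.0913],[0,0,0.0913],[0,0,0],[0,0,0],[0,0,0],[0,0,0],[0,0,0]])

```text
t: 0.77
ee_pos: [0.3404, -0.6232, 0.2917]
orientation: [-3.141, 0.001, 0.0]
ft_force: [0.2, -0.4, 0.2]
gripper_width: 0.999
gripper_force: 0.0
```

```bash
python3 - <<'E'
from h import *
s=env.state(); M=R.from_rotvec(s["orientation"]).as_matrix(); print(s["ee_pos"].round(4),M.round(3))
print(tri(ray("top",(229,199.9)),ray("scene",(398,227.3))))
# caddy bottle shoulder edges from top (z~.13), yaw
f=lambda x,y:(205+x/4.62,175+y/4.62)
for q in [(60,52),(375,55),(55,200),(375,204)]: print(onz("top",f(*q),.134).round(3))
E
```

```text
[ 0.3404 -0.6232  0.2917] [[ 1. -0. -0.]
 [-0. -1.  0.]
 [-0. -0. -1.]]
(array([0.57156509, 0.22026963, 0.1669135 ]), np.float64(0.002019073782884143))
[0.612 0.256 0.134]
[0.61  0.078 0.134]
[0.528 0.256 0.134]
[0.526 0.078 0.134]
```

>>> drive_tool(gripper=[1,1,1,1,1,1,1,1], delta_pos=[[2,-3,0],[2,-3,0],[2,-3,0],[2,-3,0],[2,-3.2,0],[2,-3.2,0],[2,-3.2,0],[2,-3.2,0]], rotation=[[0,0,0],[0,0,0],[0,0,0],[0,0,0],[0,0,0],[0,0,0],[0,0,0],[0,0,0]])

```text
t: 1.43
ee_pos: [0.4998, -0.3742, 0.2917]
orientation: [-3.141, 0.0, 0.0]
ft_force: [1.3, -0.5, 0.2]
gripper_width: 1.0
gripper_force: 0.0
```

>>> drive_tool(gripper=[1,1,1,1,1,1,1,1], delta_pos=[[1,-3.8,0],[1,-3.8,0],[1,-3.8,0],[1,-3.8,0],[1,-3.8,0],[1,-3.8,0],[1,-3.8,0],[0.5,-3.8,0]], rotation=[[0,0,0],[0,0,0],[0,0,0],[0,0,0],[0,0,0],[0,0,0],[0,0,0],[0,0,0]])

```text
t: 2.1
ee_pos: [0.5747, -0.0701, 0.2918]
orientation: [-3.142, 0.0, -0.0]
ft_force: [0.7, -0.6, -0.6]
gripper_width: 0.998
gripper_force: 0.0
```

>>> drive_tool(gripper=[1,1,1,1,1,1,1,1], delta_pos=[[0,-3.6,0],[0,-3.6,0],[0,-3.6,0],[0,-3.6,0],[0,-3.6,0],[0,-3.6,0],[0,-3.6,0],[0,0,0]], rotation=[[0,0,0],[0,0,0],[0,0,0],[0,0,0],[0,0,0],[0,0,0],[0,0,0],[0,0,0]])

```text
t: 2.77
ee_pos: [0.5739, 0.1847, 0.2917]
orientation: [-3.141, -0.005, 0.0]
ft_force: [0.6, 0.2, -0.4]
gripper_width: 1.0
gripper_force: 0.0
```

>>> drive_tool(gripper=[1,1,1], delta_pos=[[0,-2.6,0],[0,0,0],[0,0,0]], rotation=[[0,0,0],[0,0,0],[0,0,0]])

```text
t: 3.02
ee_pos: [0.5741, 0.2065, 0.2916]
orientation: [3.141, 0.002, -0.001]
ft_force: [-1.5, 0.3, 0.5]
gripper_width: 1.003
gripper_force: 0.0
```

```bash
python3 - <<'E'
from h import *
s=env.state(); print(s["ee_pos"],s["joints"])
im=env.camera("wrist")[:,:,::-1]; cv2.imwrite("pics/w1.png",im)
import json; json.dump([list(s["ee_pos"]),list(s["orientation"])],open("s1.json","w"))
E
```

```text
[0.57410281 0.20650059 0.29157862] [ 3.07116126e-01  1.63151429e-01  1.87540653e+00 -8.28184290e-05
  1.10364906e+00  1.87661200e+00]
```

View pics/w1.png

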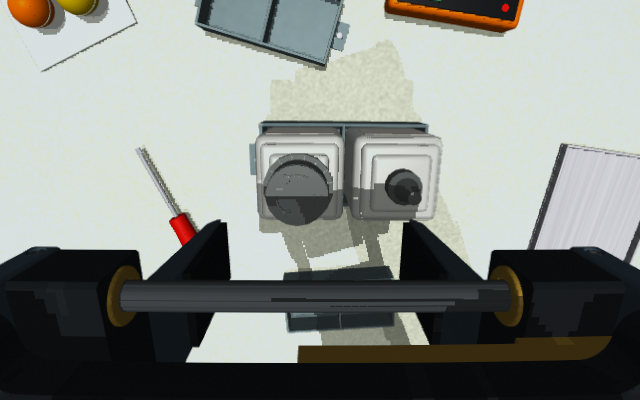

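The wrist view shows the cap centred near (299,187), the spout at (405,188) and the screwdriver at (165,195), with the fingers to either side of the frame. Next I'll measure the cap by mask.

```bash
python3 - <<'E'
from h import *
import json
p,o=json.load(open("s1.json")); st=dict(ee_pos=np.array(p),orientation=np.array(o))
im=cv2.imread("pics/w1.png"); g=cv2.cvtColor(im,cv2.COLOR_BGR2GRAY)
m=((g<135)).astype(np.uint8); m[:, :262]=0; m[:,336:]=0; m[:150]=0; m[226:]=0
m=cv2.morphologyEx(m,cv2.MORPH_OPEN,np.ones((9,9)))
cs,_=cv2.findContours(m,0,1); c=max(cs,key=cv2.contourArea); print(cv2.minEnclosingCircle(c),cv2.boundingRect(c),cv2.fitEllipse(c))
for uv in [(299,186),(299,189)]:
  for z in (.165,.175,.185): 
    a=onz("wrist",uv,z,st); b=onz("wrist",(uv[0]+35,uv[1]),z,st); print(uv,z,a.round(4),abs(b-a)[1].round(4))
# cross-view
print(tri(ray("wrist",(299,187),st),ray("scene",(398,227.3))),tri(ray("wrist",(299,187),st),ray("top",(229,199.9))))
for q in [(258,140),(341,140),(356,140),(440,140),(258,219),(440,219)]: print(onz("wrist",q,.136,st).round(3))
t=cv2.resize(im[120:230,245:355],(550,550),interpolation=cv2.INTER_CUBIC);cv2.imwrite("pics/w1c.png",t)
E
```

```text
((302.7876281738281, 193.30564880371094), 41.835792541503906) (262, 153, 74, 73) ((299.02252197265625, 191.7642822265625), (68.84700012207031, 76.8664779663086), 130.4172821044922)
(299, 186) 0.165 [0.5787 0.2187 0.165 ] 0.0297
(299, 186) 0.175 [0.5813 0.2183 0.175 ] 0.0287
(299, 186) 0.185 [0.5838 0.2179 0.185 ] 0.0277
(299, 189) 0.165 [0.5761 0.2188 0.165 ] 0.0298
(299, 189) 0.175 [0.5787 0.2183 0.175 ] 0.0288
(299, 189) 0.185 [0.5813 0.2179 0.185 ] 0.0278
(array([0.57769403, 0.22093523, 0.17193515]), np.float64(0.006203832331131979)) (array([0.57431556, 0.22067259, 0.15358097]), np.float64(0.003104209947109938))
[0.614 0.257 0.136]
[0.614 0.182 0.136]
[0.614 0.168 0.136]
[0.615 0.092 0.136]
[0.539 0.26  0.136]
[0.539 0.084 0.136]
```

View pics/w1c.png

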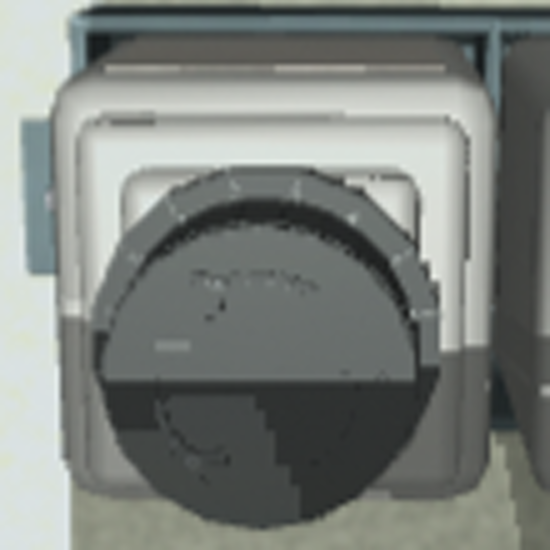

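The top disc is at about (296.8,194) and the foot band at about (298.2,187). Both put the cap axis at (0.575,0.220), with the top at z≈0.178, which fits the given sizes (0.163 mouth + shell). I'll descend with the jaws open.

>>> drive_tool(gripper=[1,1,1,1,1,1,1,1], delta_pos=[[0,-1.35,0],[0,0,2],[0,0,2.5],[0,0,2.5],[0,0,2],[0,0,1.5],[0,0,1],[0,0,0]], rotation=[[0,0,0],[0,0,0],[0,0,0],[0,0,0],[0,0,0],[0,0,0],[0,0,0],[0,0,0]])

```text
t: 3.73
ee_pos: [0.5735, 0.2189, 0.175]
orientation: [3.141, -0.001, -0.004]
ft_force: [0.3, 0.6, -1.1]
gripper_width: 1.0
gripper_force: 0.0
```

>>> drive_tool(gripper=[-1,-1,-1,-1,-1,-1,-1,-1], delta_pos=[[0,0,0],[0,0,0],[0,0,0],[0,0,0],[0,0,0],[0,0,0],[0,0,0],[0,0,0]], rotation=[[0,0,0],[0,0,0],[0,0,0],[0,0,0],[0,0,0],[0,0,0],[0,0,0],[0,0,0]], squeeze=4)

```text
t: 4.4
ee_pos: [0.5746, 0.2198, 0.1773]
orientation: [-3.141, 0.0, -0.001]
ft_force: [-0.2, 3.1, 2.4]
gripper_width: 0.572
gripper_force: 4.0
```

>>> drive_tool(gripper=[-1,-1,-1,-1,-1,-1], delta_pos=[[0,-0.1,0.2],[0,0,0.2],[0,0,0.2],[0,0,0.2],[0,0,0],[0,0,0]], rotation=[[0,0,0],[0,0,0],[0,0,0],[0,0,0],[0,0,0],[0,0,0]])

```text
t: 4.9
ee_pos: [0.5746, 0.2207, 0.1689]
orientation: [-3.141, 0.0, -0.001]
ft_force: [1.3, 4.0, 2.9]
gripper_width: 0.576
gripper_force: 4.0
```

>>> drive_tool(gripper=[-1,-1,-1,-1,-1,-1], delta_pos=[[0,-0.1,0.1],[0,0,0.1],[0,0,0.1],[0,0,0.1],[0,0,0],[0,0,0]], rotation=[[0,0,0],[0,0,0],[0,0,0],[0,0,0],[0,0,0],[0,0,0]])

```text
t: 5.4
ee_pos: [0.5745, 0.2214, 0.1649]
orientation: [3.141, 0.0, 0.0]
ft_force: [0.9, 1.1, 2.3]
gripper_width: 0.578
gripper_force: 4.0
```

>>> drive_tool(gripper=[-1,-1,-1,-1], delta_pos=[[0,0,0.1],[0,0,0.1],[0,0,0],[0,0,0]], rotation=[[0,0,0],[0,0,0],[0,0,0],[0,0,0]])

```text
t: 5.73
ee_pos: [0.5744, 0.2214, 0.1629]
orientation: [3.141, -0.0, 0.0]
ft_force: [0.5, 0.5, 3.6]
gripper_width: 0.572
gripper_force: 4.0
```

>>> drive_tool(gripper=[-1,-1,-1,-1], delta_pos=[[0,0,0.1],[0,0,0.1],[0,0,0],[0,0,0]], rotation=[[0,0,0],[0,0,0],[0,0,0],[0,0,0]])

```text
t: 6.07
ee_pos: [0.5744, 0.2214, 0.1609]
orientation: [3.141, -0.0, -0.0]
ft_force: [1.4, 0.4, 3.2]
gripper_width: 0.57
gripper_force: 4.0
```

>>> drive_tool(gripper=[-1,-1,-1,-1], delta_pos=[[0,0,0.1],[0,0,0.1],[0,0,0],[0,0,0]], rotation=[[0,0,0],[0,0,0],[0,0,0],[0,0,0]])

```text
t: 6.4
ee_pos: [0.5744, 0.2214, 0.1589]
orientation: [3.141, -0.0, -0.0]
ft_force: [0.9, -0.4, 3.5]
gripper_width: 0.575
gripper_force: 4.0
```

>>> drive_tool(gripper=[-1,-1,-1], delta_pos=[[0,0,0.1],[0,0,0],[0,0,0]], rotation=[[0,0,0],[0,0,0],[0,0,0]])

```text
t: 6.65
ee_pos: [0.5743, 0.2214, 0.1579]
orientation: [3.141, -0.0, -0.0]
ft_force: [1.0, -1.0, 3.4]
gripper_width: 0.574
gripper_force: 4.0
```

>>> drive_tool(gripper=[-1,-1,-1], delta_pos=[[0,0,0.1],[0,0,0],[0,0,0]], rotation=[[0,0,0],[0,0,0],[0,0,0]])

```text
t: 6.9
ee_pos: [0.5744, 0.2215, 0.1573]
orientation: [3.141, -0.0, 0.0]
ft_force: [-1.9, -1.4, 9.2]
gripper_width: 0.571
gripper_force: 6.7
```

>>> drive_tool(gripper=[-1,-1,-1], delta_pos=[[0,0,0.1],[0,0,0],[0,0,0]], rotation=[[0,0,0],[0,0,0],[0,0,0]])

```text
t: 7.15
ee_pos: [0.5745, 0.2215, 0.1566]
orientation: [3.141, -0.0, 0.0]
ft_force: [-3.4, -1.7, 14.4]
gripper_width: 0.571
gripper_force: 8.5
```

>>> drive_tool(gripper=[-1,-1,-1], delta_pos=[[0,0,0.1],[0,0,0],[0,0,0]], rotation=[[0,0,0],[0,0,0],[0,0,0]])

```text
t: 7.4
ee_pos: [0.5745, 0.2215, 0.1557]
orientation: [3.141, -0.0, 0.0]
ft_force: [-3.8, -2.8, 15.8]
gripper_width: 0.574
gripper_force: 9.0
```

>>> drive_tool(gripper=[-1,-1,-1,-1,-1], delta_pos=[[0,0,0],[0,0,0],[0,0,0],[0,0,0],[0,0,0]], rotation=[[0,0,0],[0,0,0],[0,0,0],[0,0,0],[0,0,0]], squeeze=25)

```text
t: 7.82
ee_pos: [0.5745, 0.2215, 0.1558]
orientation: [3.141, -0.0, 0.0]
ft_force: [-3.5, -4.4, 16.2]
gripper_width: 0.575
gripper_force: 26.3
```

>>> drive_tool(gripper=[-1,-1,-1], delta_pos=[[0,0,0.05],[0,0,0],[0,0,0]], rotation=[[0,0,0],[0,0,0],[0,0,0]])

```text
t: 8.07
ee_pos: [0.5745, 0.2215, 0.1553]
orientation: [3.141, -0.0, 0.0]
ft_force: [-4.5, -3.3, 17.1]
gripper_width: 0.572
gripper_force: 26.5
```

>>> drive_tool(gripper=[-1,-1,-1], delta_pos=[[0,0,0.1],[0,0,0],[0,0,0]], rotation=[[0,0,0],[0,0,0],[0,0,0]])

```text
t: 8.32
ee_pos: [0.5745, 0.2215, 0.1544]
orientation: [3.141, -0.0, 0.0]
ft_force: [-5.0, -2.6, 18.2]
gripper_width: 0.573
gripper_force: 26.9
```

```bash
python3 -c "
from h import *
for i in range(6):
    s=env.state(); print(s['ft_force'].round(2),s['moment'].round(2),s['ee_pos'].round(5)); env.camera('wrist')"
```

```text
[-5.01 -2.6  18.18] [-0.52  0.86 -0.03] [0.57451 0.2215  0.15436]
[-4.25 -2.82 18.25] [-0.54  0.95 -0.05] [0.57452 0.22147 0.1544 ]
[-4.24 -3.07 17.8 ] [-0.53  0.87  0.  ] [0.57453 0.2215  0.15443]
[-5.51 -3.66 17.92] [-0.55  0.91 -0.02] [0.57452 0.22149 0.15439]
[-5.1  -2.57 18.13] [-0.51  0.89 -0.06] [0.57453 0.22148 0.15441]
[-5.3 -2.8 19.1] [-0.53  0.9  -0.02] [0.57454 0.2215  0.15443]
```

>>> drive_tool(gripper=[-1,-1,-1], delta_pos=[[0,0,0.1],[0,0,0],[0,0,0]], rotation=[[0,0,0],[0,0,0],[0,0,0]])

```text
t: 8.87
ee_pos: [0.5745, 0.2215, 0.1535]
orientation: [3.141, -0.0, 0.0]
ft_force: [-5.3, -4.0, 19.6]
gripper_width: 0.57
gripper_force: 27.2
```

>>> drive_tool(gripper=[-1,-1,-1], delta_pos=[[0,0,0.06],[0,0,0],[0,0,0]], rotation=[[0,0,0],[0,0,0],[0,0,0]])

```text
t: 9.12
ee_pos: [0.5746, 0.2215, 0.153]
orientation: [3.141, -0.0, 0.0]
ft_force: [-5.5, -3.3, 21.1]
gripper_width: 0.572
gripper_force: 27.4
```

```bash
python3 -c "
from h import *
a=[]
for i in range(6):
    s=env.state(); a.append(np.r_[s['ft_force'],s['moment']]); env.camera('wrist')
print(np.mean(a,0).round(2),np.std(a,0).round(2),s['ee_pos'].round(5))"
```

```text
[-5.890e+00 -3.620e+00  2.027e+01 -5.800e-01  1.060e+00  2.000e-02] [0.37 0.33 0.58 0.02 0.02 0.03] [0.57455 0.22148 0.15298]
```

>>> drive_tool(gripper=[-1,-1,-1,-1,-1,-1], delta_pos=[[-0.03,0,0.06],[0,0,0],[0,0,0],[0,0,0],[0,0,0],[0,0,0]], rotation=[[0,0,0],[0,0,0],[0,0,-0.02],[0,0,-0.03],[0,0,-0.03],[0,0,0]])

```text
t: 9.92
ee_pos: [0.5748, 0.2217, 0.1527]
orientation: [-3.139, -0.128, -0.002]
ft_force: [-3.7, -2.4, 20.5]
gripper_width: 0.573
gripper_force: 27.5
```

```bash
cat > f.py <<'E'
from h import *
a=[]
for i in range(4):
    s=env.state(); a.append(np.r_[s['ft_force'],s['moment']]); env.camera('wrist')
print(np.mean(a,0).round(2),s['ee_pos'].round(5),R.from_rotvec(s['orientation']).as_matrix()[:2,0].round(3),round(s['gripper_force'],1))
E
python3 f.py
```

```text
[-3.75 -2.2  21.02 -0.4   0.65 -0.06] [0.57484 0.22172 0.15272] [0.997 0.08 ] 27.5
```

>>> drive_tool(gripper=[-1,-1,-1,-1,-1], delta_pos=[[0,0,0],[0,0,0],[0,0,0],[0,0,0],[0,0,0]], rotation=[[0,0,-0.04],[0,0,-0.04],[0,0,-0.04],[0,0,-0.04],[0,0,0]])

```text
t: 10.53
ee_pos: [0.5752, 0.2219, 0.1529]
orientation: [-3.118, -0.38, -0.004]
ft_force: [-2.4, -1.3, 20.0]
gripper_width: 0.569
gripper_force: 27.4
```

```bash
python3 f.py
```

```text
[-1.75 -0.95 20.8  -0.16  0.39 -0.03] [0.57522 0.22194 0.15292] [0.971 0.238] 27.4
```

>>> drive_tool(gripper=[-1,-1,-1,-1,-1,-1], delta_pos=[[0,0,0.02],[0,0,0],[0,0,0],[0,0,0.02],[0,0,0],[0,0,0]], rotation=[[0,0,-0.04],[0,0,-0.04],[0,0,-0.04],[0,0,-0.04],[0,0,-0.04],[0,0,0]])

```text
t: 11.23
ee_pos: [0.5754, 0.222, 0.1527]
orientation: [-3.065, -0.689, -0.005]
ft_force: [-1.1, -0.2, 21.1]
gripper_width: 0.569
gripper_force: 27.5
```

```bash
python3 f.py
```

```text
[-1.21  0.07 21.01 -0.06  0.24 -0.03] [0.57545 0.22205 0.15267] [0.905 0.426] 27.5
```

>>> drive_tool(gripper=[-1,-1,-1,-1,-1,-1,-1,-1], delta_pos=[[0,0,0.01],[0,0,0],[0,0,0.01],[0,0,0],[0,0,0.01],[0,0,0],[0,0,0],[0,0,0]], rotation=[[0,0,-0.05],[0,0,-0.05],[0,0,-0.05],[0,0,-0.05],[0,0,-0.05],[0,0,-0.05],[0,0,-0.05],[0,0,0]])

```text
t: 12.1
ee_pos: [0.5755, 0.2223, 0.1526]
orientation: [-2.898, -1.213, -0.005]
ft_force: [-2.9, 2.0, 23.8]
gripper_width: 0.57
gripper_force: 28.0
```

```bash
python3 f.py
```

```text
[-1.86  1.56 23.34  0.25  0.4  -0.  ] [0.57551 0.22229 0.15257] [0.704 0.71 ] 28.0
```

>>> drive_tool(gripper=[-1,-1,-1,-1,-1,-1,-1,-1], delta_pos=[[0,0,-0.15],[0,0,0],[0,0,0],[0,0,0],[0,0,0],[0,0,0],[0,0,0],[0,0,0]], rotation=[[0,0,0],[0,0,-0.06],[0,0,-0.06],[0,0,-0.06],[0,0,-0.06],[0,0,-0.06],[0,0,-0.05],[0,0,0]])

```text
t: 12.97
ee_pos: [0.5751, 0.2222, 0.1536]
orientation: [2.642, 1.699, 0.004]
ft_force: [-1.6, 1.7, 19.2]
gripper_width: 0.567
gripper_force: 27.1
```

```bash
python3 f.py
```

```text
[-1.780e+00  1.600e+00  1.898e+01  2.600e-01  3.300e-01  1.000e-02] [0.57514 0.22217 0.15364] [0.418 0.909] 27.1
```

>>> drive_tool(gripper=[-1,-1,-1,-1,-1,-1,-1,-1], delta_pos=[[0,0,-0.2],[0,0,-0.2],[0,0,-0.2],[0,0,-0.2],[0,0,-0.2],[0,0,-0.1],[0,0,0],[0,0,0]], rotation=[[0,0,0],[0,0,0],[0,0,0],[0,0,0],[0,0,0],[0,0,0],[0,0,0],[0,0,0]])

```text
t: 13.83
ee_pos: [0.5738, 0.2214, 0.1627]
orientation: [-2.645, -1.695, 0.001]
ft_force: [-0.2, 0.1, 0.1]
gripper_width: 0.568
gripper_force: 25.3
```

```bash
python3 f.py
```

```text
[-0.05 -0.01 -0.29 -0.02 -0.04 -0.02] [0.57386 0.22143 0.16276] [0.418 0.909] 25.3
```

>>> drive_tool(gripper=[-1,-1,-1,-1], delta_pos=[[0,0,-0.2],[0,0,-0.2],[0,0,-0.2],[0,0,0]], rotation=[[0,0,0],[0,0,0],[0,0,0],[0,0,0]])

```text
t: 14.37
ee_pos: [0.5743, 0.2216, 0.1696]
orientation: [2.645, 1.695, 0.001]
ft_force: [0.0, -0.1, -0.8]
gripper_width: 0.57
gripper_force: 25.3
```

>>> drive_tool(gripper=[-1,-1,-1,-1,-1,-1,-1,-1], delta_pos=[[0,0,-0.3],[0,0,-0.3],[0,0,-0.3],[0,0,-0.4],[0,0,-0.5],[0,0,-0.5],[0,0,-0.5],[0,0,0]], rotation=[[0,0,0],[0,0,0],[0,0,0],[0,0,0],[0,0,0],[0,0,0],[0,0,0],[0,0,0]])

```text
t: 15.03
ee_pos: [0.5746, 0.2217, 0.1984]
orientation: [2.645, 1.695, 0.002]
ft_force: [-0.3, 0.3, -0.8]
gripper_width: 0.569
gripper_force: 25.3
```

```bash
python3 f.py; python3 - <<'E'
from h import *
s=env.camera("scene")[:,:,::-1]; w=env.camera("wrist")[:,:,::-1]
a=cv2.resize(s[150:300,300:450],(400,400),interpolation=cv2.INTER_CUBIC)
cv2.imwrite("pics/l1.png",np.hstack([a,cv2.resize(w[50:300,195:445],(400,400))]))
E
```

```text
[ 0.27  0.12 -0.41 -0.02 -0.08 -0.  ] [0.574   0.22149 0.197  ] [0.418 0.909] 25.3
```

View pics/l1.png

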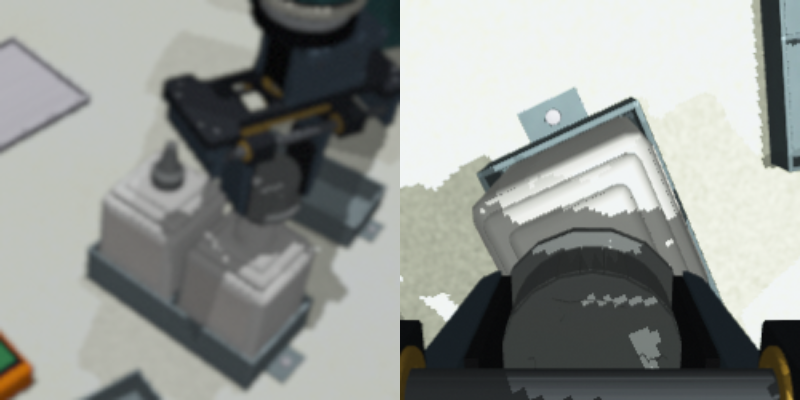

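The cap is lifted clear and held in the jaws at about (275,190) in the left crop. The bottle is still standing in the caddy with its neck bare. I'll rotate back, raise the cap and carry it to the tray.

>>> drive_tool(gripper=[-1,-1,-1,-1,-1,-1,-1,-1], delta_pos=[[0,0,-1],[0,0,-1],[0,0,-1],[0,0,-1],[0,0,-1],[0,0,-1],[0,0,0],[0,0,0]], rotation=[[0,0,0.11],[0,0,0.11],[0,0,0.11],[0,0,0.11],[0,0,0.11],[0,0,0.11],[0,0,0.11],[0,0,0.11]])

```text
t: 16.0
ee_pos: [0.5743, 0.2216, 0.2575]
orientation: [-3.116, -0.399, -0.001]
ft_force: [0.3, -0.3, -0.9]
gripper_width: 0.572
gripper_force: 25.3
```

>>> drive_tool(gripper=[-1,-1,-1,-1,-1,-1,-1], delta_pos=[[0,0,0],[0,0,0],[0,0,0],[-0.5,1.5,0],[-0.5,2.5,0],[-0.5,3,0],[-0.5,3,0]], rotation=[[0,0,0.09],[0,0,0.09],[0,0,0.08],[0,0,0],[0,0,0],[0,0,0],[0,0,0]])

```text
t: 16.58
ee_pos: [0.5532, 0.1201, 0.2567]
orientation: [3.141, 0.005, -0.001]
ft_force: [-0.1, -0.5, -0.6]
gripper_width: 0.569
gripper_force: 25.4
```

>>> drive_tool(gripper=[-1,-1,-1,-1,-1,-1,-1,-1], delta_pos=[[-0.5,3,0],[-0.5,3,0],[-0.5,3,0],[-0.5,3,0],[-0.5,3,0],[-0.5,3,0],[-0.5,3,0],[-0.5,3,0]], rotation=[[0,0,0],[0,0,0],[0,0,0],[0,0,0],[0,0,0],[0,0,0],[0,0,0],[0,0,0]])

```text
t: 17.25
ee_pos: [0.5128, -0.1203, 0.257]
orientation: [3.142, 0.003, -0.0]
ft_force: [0.3, 0.2, -1.2]
gripper_width: 0.571
gripper_force: 25.4
```

>>> drive_tool(gripper=[-1,-1,-1,-1,-1,-1,-1,-1], delta_pos=[[-0.6,2.5,0],[-0.6,2.5,0],[0,0,2],[0,0,3],[0,0,3],[0,0,3],[0,0,2],[0,0,2]], rotation=[[0,0,0],[0,0,0],[0,0,0],[0,0,0],[0,0,0],[0,0,0],[0,0,0],[0,0,0]])

```text
t: 17.92
ee_pos: [0.5008, -0.1687, 0.1055]
orientation: [-3.141, -0.003, 0.002]
ft_force: [0.5, -0.0, -1.0]
gripper_width: 0.573
gripper_force: 25.5
```

>>> drive_tool(gripper=[-1,-1,-1,-1,-1,-1,-1,-1], delta_pos=[[0,0,1.5],[0,0,1.5],[0,0,1.2],[0,0,1],[0,0,1],[0,0,0.8],[0,0,0.5],[0,0,0]], rotation=[[0,0,0],[0,0,0],[0,0,0],[0,0,0],[0,0,0],[0,0,0],[0,0,0],[0,0,0]])

```text
t: 18.58
ee_pos: [0.5016, -0.1684, 0.0312]
orientation: [-3.141, -0.0, 0.001]
ft_force: [0.8, 0.2, -1.3]
gripper_width: 0.572
gripper_force: 25.5
```

```bash
python3 f.py
```

```text
[ 0.31 -0.1  -0.6   0.01  0.02  0.01] [ 0.50232 -0.16854  0.03242] [1. 0.] 25.5
```

>>> drive_tool(gripper=[-1,-1,-1,-1,-1,-1], delta_pos=[[0,0,0.4],[0,0,0.4],[0,0,0.3],[0,0,0.1],[0,0,0],[0,0,0]], rotation=[[0,0,0],[0,0,0],[0,0,0],[0,0,0],[0,0,0],[0,0,0]])

```text
t: 19.28
ee_pos: [0.502, -0.1684, 0.0199]
orientation: [-3.141, 0.0, 0.0]
ft_force: [0.6, -0.3, -0.6]
gripper_width: 0.571
gripper_force: 25.5
```

>>> drive_tool(gripper=[-1,-1,-1,-1], delta_pos=[[0,0,0.1],[0,0,0.1],[0,0,0],[0,0,0]], rotation=[[0,0,0],[0,0,0],[0,0,0],[0,0,0]])

```text
t: 19.62
ee_pos: [0.502, -0.1685, 0.018]
orientation: [3.142, -0.0, 0.0]
ft_force: [0.0, -0.1, -0.1]
gripper_width: 0.571
gripper_force: 25.5
```

>>> drive_tool(gripper=[-1,-1,-1,-1], delta_pos=[[0,0,0.1],[0,0,0.05],[0,0,0],[0,0,0]], rotation=[[0,0,0],[0,0,0],[0,0,0],[0,0,0]])

```text
t: 19.95
ee_pos: [0.502, -0.1685, 0.0165]
orientation: [-3.142, 0.0, 0.0]
ft_force: [0.6, -0.2, -0.6]
gripper_width: 0.574
gripper_force: 25.5
```

>>> drive_tool(gripper=[-1,-1,-1,-1], delta_pos=[[0,0,0.05],[0,0,0.05],[0,0,0],[0,0,0]], rotation=[[0,0,0],[0,0,0],[0,0,0],[0,0,0]])

```text
t: 20.28
ee_pos: [0.5021, -0.1685, 0.0162]
orientation: [-3.142, 0.0, 0.0]
ft_force: [-5.0, 1.4, 17.9]
gripper_width: 0.573
gripper_force: 29.5
```

>>> drive_tool(gripper=[-1,-1,-1,-1], delta_pos=[[0,0,0.05],[0,0,0.05],[0,0,0],[0,0,0]], rotation=[[0,0,0],[0,0,0],[0,0,0],[0,0,0]])

```text
t: 20.62
ee_pos: [0.5021, -0.1685, 0.0162]
orientation: [-3.141, 0.0, 0.001]
ft_force: [-13.2, 5.2, 41.8]
gripper_width: 0.568
gripper_force: 35.2
```

It's on the floor at TCP z 0.0162, as predicted. I'll take the load off and open slowly.

>>> drive_tool(gripper=[-1,-1,-1], delta_pos=[[0,0,-0.1],[0,0,-0.06],[0,0,0]], rotation=[[0,0,0],[0,0,0],[0,0,0]])

```text
t: 20.87
ee_pos: [0.5021, -0.1685, 0.0163]
orientation: [3.141, -0.0, 0.001]
ft_force: [0.5, -0.5, -0.5]
gripper_width: 0.565
gripper_force: 25.8
```

>>> drive_tool(gripper=[0.2,0.25,0.3,0.4,0.6,0.8,0.8,0.8], delta_pos=[[0,0,0],[0,0,0],[0,0,0],[0,0,0],[0,0,0],[0,0,0],[0,0,0],[0,0,0]], rotation=[[0,0,0],[0,0,0],[0,0,0],[0,0,0],[0,0,0],[0,0,0],[0,0,0],[0,0,0]])

```text
t: 21.53
ee_pos: [0.5018, -0.1684, 0.016]
orientation: [-3.141, 0.0, 0.001]
ft_force: [0.4, 0.5, 0.3]
gripper_width: 0.899
gripper_force: 0.0
```

>>> drive_tool(gripper=[0.8,0.8,0.8,0.8,0.8,0.8,0.8,0.8], delta_pos=[[0,0,-0.5],[0,0,-1],[0,0,-2],[0,0,-3],[0,0,-3],[0,0,-3],[0,0,-3],[0,0,0]], rotation=[[0,0,0],[0,0,0],[0,0,0],[0,0,0],[0,0,0],[0,0,0],[0,0,0],[0,0,0]])

```text
t: 22.2
ee_pos: [0.5047, -0.1694, 0.1775]
orientation: [3.139, -0.0, 0.012]
ft_force: [0.9, -0.1, 0.6]
gripper_width: 0.904
gripper_force: 0.0
```

```bash
python3 f.py; python3 - <<'E'
from h import *
s=env.camera("scene")[:,:,::-1]; w=env.camera("wrist")[:,:,::-1]
a=cv2.resize(s[150:290,250:430],(514,400),interpolation=cv2.INTER_CUBIC)
cv2.imwrite("pics/e1.png",np.hstack([a,cv2.resize(w[50:300,230:409],(286,400))]))
E
```

```text
[ 0.22  0.24 -0.09  0.02  0.   -0.01] [ 0.50191 -0.16842  0.17158] [ 1. -0.] 0.0
```

View pics/e1.png

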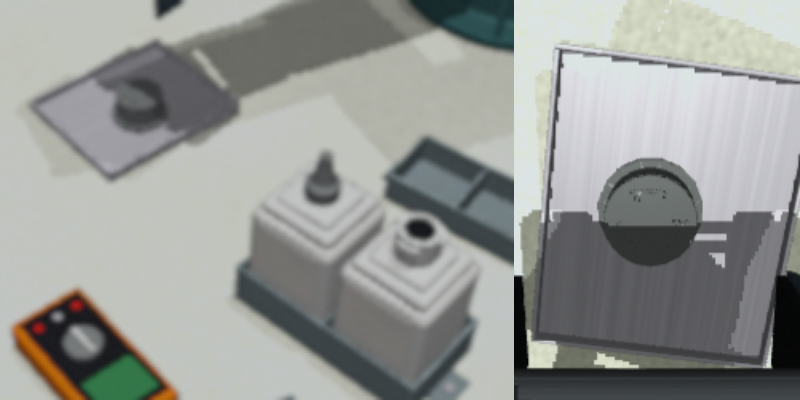

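The cap stands level near the middle of the tray, at (138,105) in the left crop and (650,212) in the right. The bottle is upright in its pocket with its mouth open, and nothing else has moved.

```bash
python3 -c "
from bench import env
print(env.close_job())"
```

```text
the job is handed in; nothing more can be done
None
```

The cap is off and standing open side down near the middle of the tray, the bottle is upright in its pocket, and the job is handed in at about 22 s; the hand-in returned no verdict, and the highest push I measured on the bottle was about 24 N.

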